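# Load a heat sink blank through the chip flap of a drilling cell

### The job

Load the five-finned heat sink into the drilling cell: lower it (do not drop it) fins down onto the open part of the ribbed infeed bed, so that its fins sit between the ribs, and let go. Then, with the wooden push stick, push it through the spring flap until it is fully home against the stop inside, draw the stick back out so that the flap swings shut behind, and put the stick back flat on the bench with its handle up. Leave the other heat sink, the multimeter, the wrench and the screwdriver where they are.

Things in the scene. Friction and masses are not known exactly. Their poses are not given: they have to be found in the camera images.
- cell: Fixed drilling cell with its infeed bed and clear guard tunnel. Origin on the bench under the middle of the port mouth; x is the infeed direction (level, into the cell), y left of it, z up. The bed lies along x on the centre line: open from x -187 mm to the mouth (x 0), then inside the tunnel (130 mm high, to x 205 mm), beyond which the 400 mm high, 340 mm wide cell stands.
- bed_load (a point): Middle of the open bed, on its floor (40 mm above the bench), 95 mm before the mouth; axes as the cell's. Bed plate 62 mm wide, nothing beside it. Four ribs along x, 14 mm high above the bed floor, 4 mm thick, round-topped, at y -20.25, -6.75, 6.75, 20.25 mm, from x -182 mm (cell frame) right through to the stop.
- port_mouth (a point): On the bed floor, centre line, in the plane of the mouth; axes as the cell's. The mouth: two posts (x 0 to 20 mm, 92 mm apart) and a lintel from 68 to 88 mm above the bed floor; under the flap's hinge 57 mm of clear height above the bed floor.
- stop_face (a point): Face of the steel stop plate (62 mm wide, 50 mm high above the bed floor) at the inner end of the bed: centre line, 20 mm above the bed floor, 178 mm past the mouth. With the heat sink home against it, its centre is 118 mm and its rear face 58 mm past the mouth.
- flap (a joint): Steel flap 84 mm wide, 45 mm long, hung 6 mm inside the mouth from a hinge 62 mm above the bed floor; shut, its lower edge is 3 mm over the ribs. Value in rad: 0 shut (hanging), growing inward and up to 1.45; never outward. A spring shuts it: 1 N at the edge to start, 3 N wide open. It rides on what passes under it and drops behind the heat sink once that is some 50 mm past the mouth.
- sink5: The heat sink to load: bare aluminium, 120 mm long (its x), 58 wide (y), 40 high, 0.37 kg; 9 mm base plate on top, five fins below along its length, 31 mm high, 4 mm thick, at y -27, -13.5, 0, 13.5, 27 mm (gaps 9.5 mm: 2.75 mm play each side of a rib). Origin at the centre of its underside (fin tips), z up. It stands fins down on the bench; either end may go first.
- sink5_mid (a point): Centre of the five-finned heat sink, half-way up (20 mm above the fin tips; seated on the bed it is 60 mm above the bench); axes as the heat sink's. It can be gripped across its 58 mm width.
- sink3_mid (a point): Centre of the other heat sink, half-way up (16 mm): aluminium, shorter and lower (90 mm long, 58 mm wide, 32 mm high) with three thick fins. It does not fit the ribs; to be left alone.
- push_stick: Wooden push stick, 0.16 kg: a straight bar 200 mm long (its x), 30 mm wide, 28 mm high, with an upright handle block on top near its rear end. Origin at the centre of its underside, z up; x points to the front (pushing) end, whose flat face is at x +100 mm. It may slide along on the ribs, where its top is 42 mm above the bed floor and passes under the hinge.
- stick_grip (a point): Centre of the push stick's handle block (45 mm long, 24 mm wide, standing from 28 to 74 mm above the stick's underside): 51 mm above the underside and 170 mm behind the front face; axes as the stick's. 51 mm above the bench when the stick lies flat.
- multimeter: Orange multimeter, 150 x 78 x 39 mm, lying on the bench between the robot and the heat sinks; to be left alone. Origin at the centre of its underside.
- wrench: Steel wrench, 190 mm, lying on the bench beyond the work; to be left alone.
- screwdriver: Screwdriver, 200 mm, lying on the bench beyond the heat sinks; to be left alone.
There are look-alikes about, which are no part of the job. There is more than one size of the push_stick; the job needs the largest.

How it is judged:
On the way, in this order (a step that is already met when the one before it is completed fails the run):
1. the five-finned heat sink is seated on the open part of the bed, fins between the ribs, released, the flap shut (x of sink5_mid in the frame of cell between -0.135 and -0.055 m and y of sink5_mid in the frame of cell between -0.006 and 0.006 m and z of sink5_mid in the frame of cell between 0.055 and 0.065 m and angle between the x axis of sink5 and the x axis of cell, either way round below 0.08 rad and angle between sink5's own z axis and vertical below 0.08 rad and value of joint flap below 0.08 rad and contact force between the fingers and sink5 below 0.1 N), for 0.2 s.
2. the push stick pushes the heat sink under the open flap (value of joint flap above 0.5 rad and contact force between push_stick and sink5 above 0.1 N and x of sink5_mid in the frame of cell between -0.02 and 0.1 m), for 0.05 s.
3. the heat sink is home against the stop (x of sink5_mid in the frame of cell above 0.112 m), for 0.1 s.
At the end, for the whole second after the job is handed in: The five-finned heat sink sits inside, fins between the ribs, within 6 mm of the stop; the flap hangs shut (under 0.08 rad); the push stick lies flat on the bench, handle up (within 0.1 rad), at rest and released (x of sink5_mid in the frame of cell above 0.112 m and y of sink5_mid in the frame of cell between -0.006 and 0.006 m and z of sink5_mid in the frame of cell between 0.055 and 0.065 m and value of joint flap below 0.08 rad and angle between push_stick's own z axis and vertical below 0.1 rad and height (world z) of stick_grip between 0.045 and 0.057 m and linear speed of each of push_stick, sink5 below 0.02 m/s); the robot touches nothing.
It fails at once if the heat sink is dropped (falls faster than 0.8 m/s out of the fingers) (linear speed of sink5 above 0.8 m/s and contact force between the fingers and sink5 below 0.1 N).
It fails at once if the other heat sink is moved more than 25 mm (distance of sink3_mid from where it was at the start of the episode above 0.025 m).
It fails at once if the multimeter is moved more than 25 mm (distance of multimeter from where it was at the start of the episode above 0.025 m).
It fails at once if the wrench is moved more than 25 mm (distance of wrench from where it was at the start of the episode above 0.025 m).
It fails at once if the screwdriver is moved more than 25 mm (distance of screwdriver from where it was at the start of the episode above 0.025 m).
It also fails if it takes over 69 s, if anything falls off the work surface, if the arm or the gripper's body presses on something with over 40 N, if the wrist force passes 120 N, or if a joint passes its speed limit or range.

### The arm

A 7-joint arm with a two-finger parallel gripper is mounted at the origin on the work surface. World frame = base frame: x ahead of the robot, y to its left, z up, the work surface at z = 0. Lengths are in m, angles in rad, forces in N, time in s.
With the tool pointing down it reaches from about 0.35 to 0.9 m from the base axis. Payload 7.2 kg.
Tool frame: the origin (TCP) lies where the fingers leave the gripper's body, on its centre line; the fingertips stand 73 mm ahead of it and the grasp point (between the pads) lies 54 mm ahead of it (env.grip_depth is the distance from the TCP to the grasp point, in m); x points along the fingers, z is the direction in which the jaws open and shut, and the axes are right-handed (so a half turn about x gives the same grasp; the last joint's range is limited). The gripper opens to 85 mm and grips with 20 to 120 N. Pads are 22 mm wide; open, the fingers measure 114 mm over their backs; the gripper's body (76 mm by 85 mm) begins 54 mm behind the grasp point. The pads swing forward as they close: fully open they stand 13 mm farther back than shut.
Start: joints at [-1.359, 0.411, -0.013, 1.596, 0.006, 1.134, -0.082], TCP at [0.173, 0.601, 0.304] pointing down, gripper open.
Joint ranges: [-2.95, 2.95], [-0.29, 1.99], [-1.47, 1.44], [0.14, 2.54], [-1.03, 4.17], [0.13, 1.85], [-2.86, 2.86]. Speed limits (rad/s): [2.39, 2.39, 3.01, 3.01, 3.14, 3.14, 3.14].

### API

Orientations are given as [roll, pitch, yaw] about the fixed x, y, z axes, in that order (R = Rz(yaw) Ry(pitch) Rx(roll)).
In Python, from bench import env, imaging gives the robot as it stands.
- The arm moves only by the tool apply_moves, never from a script. Its arguments are lists of equal length, an entry for each row: "gripper": the opening in per cent of the stroke, from 0 (shut) to 100 (fully open); "travel": the shift along the world's x, y, z in mm, a list of three; "rotation": the turn, a rotation vector about the world's x, y, z in degrees, a list of three. A call has exactly 10 rows; each row shifts and turns the pose as measured when the row begins; what a row does not reach is not made up. A row lasts 1/8 s, in which the tool goes at most 62.5 mm and 10.7 degrees, less where a joint would pass 70% of its speed; a pose out of reach is approached as far as the arm can. A call is refused whole if a number of a shift passes 62.5 or a number of a turn 10.7, either way. A call with a gripper value outside its range is refused whole. The fingers move at their own pace and stop on an object; "squeeze" is the grip in N (left out, the last holds). Time passes only in rows, so rows that do not move let the fingers close, or fill a call up. It gives the time, the measured TCP pose, the force and the opening at its end, in the units of the state.
- env.sense(): the state, without advancing time (a new reading comes with each control period).
- imaging.grab_frame(name): name is "side" or "top" or "wrist"; returns a dict with "image" (400x640x3 uint8, red, green, blue), "z_map" (400x640 float32, m along the optical axis (not along the pixel's ray), 0 where there is no reading), "mtx" (3x3 intrinsics, pixels), "view" (4x4, takes a point from world to camera coordinates). Camera axes: x right, y down, z forward; pixel columns grow to the right and rows downward; lengths in m; the calibration is good to about 2 mm. A picture is of the moment at which its call begins.
- env.finish_job(): hands the job in, once; it reports no verdict.
The state is a dict: "time": time; "qpos": joint angles; "joint_vel": joint speeds; "joint_efforts": joint torques, N m; "tool_pos": TCP position; "orientation": TCP orientation; "ft_force": force on the tool from outside, world axes, zero at the start; "torque": the same for the moment, N m; "gripper_width": finger opening in m.
Only numpy, scipy, OpenCV 4.12 (cv2) and the standard library are available. Lean on these libraries where they do the work, as an engineer would, in place of code of your own. Each camera call takes 0.05 s, during which the arm holds its last target.

## Working session

There is one attempt and no reset: what is moved stays moved. The work goes in short steps, Python scripts to look and compute and a tool call to move; the robot and the scene stay as the last step left them, time stands still between calls to the robot, and variables do not carry over. Pictures are saved under pics/ and viewed, and the job is handed in when it is done.

Besides the shell and the picture viewer there is one more tool, called after "Call:" by a JSON object that holds its "name" and its "arguments". apply_moves: Moves the arm, as the interface text tells. Its arguments: {"type":"object","properties":{"gripper":{"type":"array"},"travel":{"type":"array"},"rotation":{"type":"array"},"squeeze":{"type":"number"}},"required":["gripper","travel","rotation"]}

```bash
ls; mkdir -p pics
python3 - <<'E'
from bench import env, imaging
import cv2,numpy as np
s=env.sense();print(s)
for n in ["side","top","wrist"]:
    f=imaging.grab_frame(n);cv2.imwrite(f"pics/{n}0.png",f["image"][:,:,::-1]);np.savez(f"pics/{n}0.npz",**f)
    v=f["view"];print(n,f["mtx"].round(1).tolist(),(-v[:3,:3].T@v[:3,3]).round(3),v[2,:3].round(3))
E
```

```text
pics
{'time': 0.0, 'qpos': array([-1.3591999 ,  0.41190181, -0.01273854,  1.5970683 ,  0.0056147 ,
        1.13428819, -0.08221017]), 'joint_vel': array([-0.00090389, -0.00196778,  0.00180152, -0.00102209,  0.00038591,
       -0.00045443, -0.00273066]), 'joint_efforts': array([ 6.07953843e-04, -6.00612473e+01,  6.82390742e-01, -2.99409807e+01,
        1.37082211e-02,  1.06475534e-02, -5.18748300e-05]), 'tool_pos': array([0.17251486, 0.60031611, 0.30304172]), 'orientation': array([-3.06885603,  1.56916647, -1.777811  ]), 'ft_force': array([-0.23325923, -0.81196787,  0.16168883]), 'torque': array([-0.00813499,  0.05459108, -0.02717362]), 'gripper_width': 0.08538543814352151}
side [[368.6, 0.0, 319.3], [0.0, 368.6, 200.2], [0.0, 0.0, 1.0]] [ 0.401 -0.568  0.667] [ 0.142  0.671 -0.728]
top [[396.3, 0.0, 315.0], [0.0, 396.3, 203.2], [0.0, 0.0, 1.0]] [ 0.45  -0.032  1.192] [ 0.08   0.015 -0.997]
wrist [[279.0, 0.0, 322.4], [0.0, 279.0, 200.1], [0.0, 0.0, 1.0]] [0.11  0.617 0.374] [ 0.25  -0.072 -0.966]
```

View pics/side0.png

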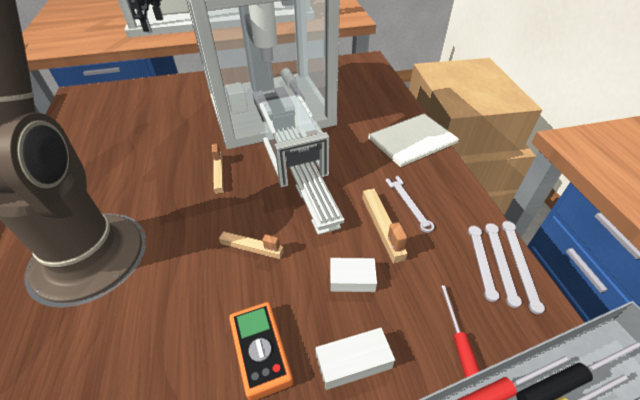

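View pics/top0.png

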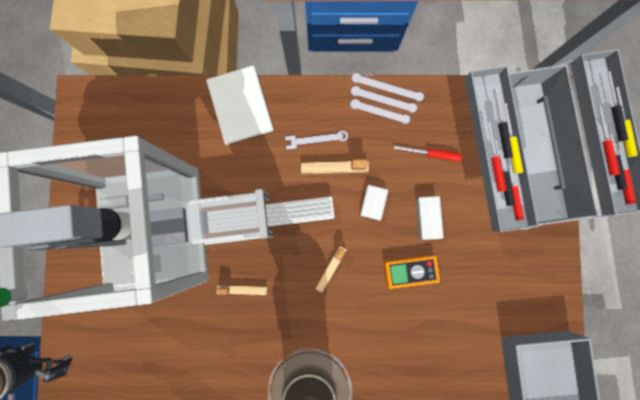

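View pics/wrist0.png

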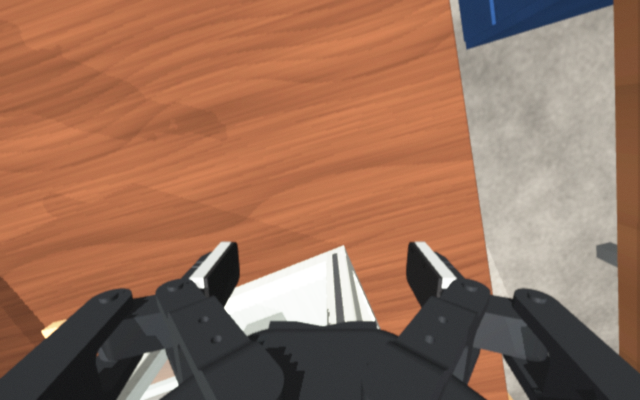

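The side view shows the bed running from about (290,130) to (330,225). There are three sticks, and the largest is at (385,225). The heat sinks are at (353,274) and (355,357), and the multimeter is at (260,350). Next I'll measure these.

```bash
cat > h.py <<'E'
import numpy as np,cv2
def load(n): return dict(np.load(f"pics/{n}.npz"))
def ray(f,uv,z):
    uv=np.atleast_2d(uv).astype(float);K=f["mtx"];V=f["view"];R=V[:3,:3];c=-R.T@V[:3,3]
    d=np.c_[(uv[:,0]-K[0,2])/K[0,0],(uv[:,1]-K[1,2])/K[1,1],np.ones(len(uv))]@R
    return c+d*((z-c[2])/d[:,2])[:,None]
def cloud(f):
    K=f["mtx"];V=f["view"];R=V[:3,:3];c=-R.T@V[:3,3];v,u=np.mgrid[:400,:640];z=f["z_map"]
    P=np.stack([(u-K[0,2])/K[0,0]*z,(v-K[1,2])/K[1,1]*z,z],-1)@R+c
    P[z==0]=np.nan
    return P
def proj(f,p):
    p=np.atleast_2d(p);q=p@f["view"][:3,:3].T+f["view"][:3,3];q=q@f["mtx"].T;return q[:,:2]/q[:,2:]
def grab(name,tag):
    from bench import imaging
    f=imaging.grab_frame(name);cv2.imwrite(f"pics/{tag}.png",f["image"][:,:,::-1]);np.savez(f"pics/{tag}.npz",**f);return f
E
python3 - <<'E'
from h import *
for n in ["top0","side0"]:
    f=load(n);P=cloud(f);hsv=cv2.cvtColor(f["image"],cv2.COLOR_RGB2HSV)
    print(n,"base",proj(f,[0,0,0]),"bed?")
    white=((hsv[...,1]<40)&(hsv[...,2]>150)).astype(np.uint8)
    wood=((hsv[...,0]>10)&(hsv[...,0]<25)&(hsv[...,1]>70)&(hsv[...,2]>150)).astype(np.uint8)
    for nm,m in [("white",white),("wood",wood)]:
        k,l,st,c=cv2.connectedComponentsWithStats(m)
        for i in range(1,k):
            if st[i,4]<150: continue
            p=P[l==i]; z=np.nanpercentile(p[:,2],[5,50,95])
            r=cv2.minAreaRect(np.argwhere(l==i)[:,::-1].astype(np.float32))
            print(nm,c[i].round(),st[i,4],"z",z.round(3),"med xy",np.nanmedian(p[:,:2],0).round(3))
            if z[1]<0.15:
                top=p[p[:,2]>z[1]-.006][:,:2]
                rr=cv2.minAreaRect(top.astype(np.float32));print("    rect",np.round(rr[0],3),np.round(rr[1],3),round(rr[2],1))
E
```

```text
top0 base [[309.14570899 390.44589919]] bed?
white [493.  76.] 7544 z [-0.759 -0.746  0.189] med xy [ 1.332 -0.772]
    rect [ 1.045 -0.768] [0.51  1.295] 67.3
white [548.  25.] 1566 z [-0.76  -0.751 -0.742] med xy [ 1.514 -1.175]
    rect [ 1.375 -1.029] [0.261 0.711] 48.4
white [359.  20.] 215 z [-0.245 -0.236 -0.23 ] med xy [ 1.253 -0.172]
    rect [ 1.253 -0.171] [0.138 0.024] 89.9
white [416.  45.] 170 z [-0.759 -0.751 -0.742] med xy [ 1.412 -0.515]
    rect [ 1.411 -0.508] [0.069 0.112] 17.6
white [70. 61.] 294 z [-0.762 -0.751 -0.743] med xy [1.318 1.261]
    rect [1.335 1.261] [0.214 0.087] 29.4
white [272.  64.] 181 z [-0.761 -0.751 -0.743] med xy [1.317 0.219]
    rect [1.311 0.218] [0.08  0.101] 17.7
white [603. 100.] 1754 z [0.139 0.143 0.201] med xy [ 0.825 -0.78 ]
    rect [ 0.776 -0.775] [0.305 0.098] 8.1
white [240. 104.] 3466 z [0.007 0.013 0.017] med xy [0.848 0.219]
    rect [0.847 0.218] [0.213 0.15 ] 17.1
white [387.  87.] 583 z [-0.002  0.005  0.009] med xy [ 0.904 -0.234]
    rect [ 0.905 -0.235] [0.226 0.031] 72.8
white [537. 151.] 3913 z [0.    0.004 0.017] m
[... 6898 characters left out ...]
469]
    rect [1.433 0.469] [0.012 0.051] 85.1
wood [601. 165.] 7634 z [-0.01   0.02   0.022] med xy [1.259 0.002]
    rect [1.279 0.049] [0.513 0.255] 47.0
wood [512. 156.] 402 z [-0.378 -0.351 -0.347] med xy [1.457 0.441]
    rect [1.447 0.445] [0.224 0.078] 3.7
wood [217. 176.] 303 z [0.    0.02  0.022] med xy [0.289 0.174]
    rect [0.291 0.183] [0.114 0.02 ] 88.7
wood [384. 225.] 1349 z [0.004 0.028 0.074] med xy [ 0.647 -0.092]
    rect [ 0.653 -0.071] [0.031 0.202] 1.9
wood [254. 244.] 850 z [0.002 0.02  0.053] med xy [ 0.363 -0.071]
    rect [ 0.353 -0.062] [0.023 0.144] 59.2
wood [261. 360.] 1336 z [0.018 0.035 0.038] med xy [ 0.349 -0.339]
    rect [ 0.348 -0.296] [0.077 0.15 ] 7.7
```

Run:
```python
from h import *
from bench import env
from scipy.spatial.transform import Rotation as Ro
s=env.sense();R=Ro.from_euler('xyz',s['orientation']).as_matrix();print("tool axes",R.round(3).tolist(),env.grip_depth)
f=load("top0");print(ray(f,[[430,217]],.04))
for n in ["top0","side0"]:
    f=load(n);P=cloud(f);x,y,z=P[...,0],P[...,1],P[...,2]
    def rect(m,nm):
        p=P[m][:,:2].astype(np.float32);r=cv2.minAreaRect(p);print(n,nm,len(p),np.round(r[0],4),np.round(r[1],4),round(r[2],2),"meanz",P[m][:,2].mean().round(4))
    box=lambda a,b,c,d,e,g:(x>a)&(x<b)&(y>c)&(y<d)&(z>e)&(z<g)
    rect(box(.42,.6,-.43,-.27,.035,.046),"sink5 top")
    rect(box(.62,.7,-.19,.05,.02,.034),"stick bar")
    rect(box(.62,.7,-.19,.05,.068,.08),"handle top")
    rect(box(.50,.6,-.26,-.13,.027,.038),"sink3 top")
    rect(box(.44,.62,-.08,.10,.035,.06),"bed")
    # centre-line fit: slices in y
    m=box(.46,.6,-.07,.11,.034,.046)
    cs=[]
    for yy in np.arange(-.045,.1,.01):
        q=x[m&(abs(y-yy)<.005)]
        if len(q)>5: cs.append((yy,q.min(),q.max()))
    cs=np.array(cs);
    if len(cs)>3: 
        print(" edges",np.polyfit(cs[:,0],cs[:,1],1).round(4),np.polyfit(cs[:,0],cs[:,2],1).round(4))
    m=box(.40,.62,.08,.2,.118,.14)
    if m.any():
        a=np.radians(7.2);d=np.array([-np.sin(a),np.cos(a)])
        al=P[m][:,:2]@d;print(" lintel along",np.percentile(al,[0,1,5,20,50]).round(4),np.median(z[m]).round(3))
    m=box(.44,.6,-.12,.10,.034,.06);a=np.radians(7.2);d=np.array([-np.sin(a),np.cos(a)])
    print(" bed along min",np.percentile(P[m][:,:2]@d,[0,.5,2]).round(4))
```

```text
tool axes [[-0.0, -0.961, 0.276], [-0.001, 0.276, 0.961], [-1.0, -0.0, -0.001]] 0.0539
[[ 0.50406741 -0.3481551   0.04      ]]
top0 sink5 top 839 [ 0.5015 -0.3509] [0.1199 0.0599] 4.17 meanz 0.0404
top0 stick bar 561 [ 0.6522 -0.0735] [0.0314 0.1966] 1.65 meanz 0.0278
top0 handle top 124 [ 0.6535 -0.142 ] [0.0228 0.0429] 0.74 meanz 0.0736
top0 sink3 top 598 [ 0.5463 -0.1895] [0.0584 0.0906] 76.08 meanz 0.0322
top0 bed 1218 [0.5206 0.0175] [0.0624 0.1692] 7.0 meanz 0.0441
 edges [-0.122   0.4923] [-0.1274  0.5533]
 lintel along [0.0523 0.053  0.0555 0.067  0.0922] 0.128
 bed along min [-0.1325 -0.1315 -0.1291]
side0 sink5 top 2594 [ 0.504  -0.3491] [0.1206 0.0589] 3.96 meanz 0.0401
side0 stick bar 755 [ 0.6533 -0.071 ] [0.0309 0.2015] 2.18 meanz 0.0275
side0 handle top 210 [ 0.6553 -0.1417] [0.0232 0.0443] 5.01 meanz 0.0732
side0 sink3 top 1155 [ 0.5485 -0.1879] [0.0591 0.0885] 75.81 meanz 0.032
side0 bed 1449 [0.5226 0.0186] [0.0628 0.1702] 7.12 meanz 0.0447
 edges [-0.125   0.4934] [-0.1213  0.5557]
 lintel along [0.0522 0.0534 0.0549 0.0586 0.0853] 0.128
 bed along min [-0.1322 -0.1315 -0.1307]
```

Both views agree to about 2 mm:
- sink5 centre is (0.503,-0.350) with its long axis at 4.1°.
- The bed direction is about 97.05°, and the mouth is near (0.509,0.120).
- The large stick's handle is at (0.6545,-0.142).

I'm starting to move, going around the cell corner.

Call:
{"name": "apply_moves", "arguments": {"gripper": [100,100,100,100,100,100,100,100,100,100], "travel": [[-3,-55,0],[-3,-55,0],[-3,-55,0],[-3,-55,0],[0,-55,0],[25,-50,0],[35,-45,0],[40,-45,0],[40,-45,0],[40,-45,0]], "rotation": [[0,0,0],[0,0,-9],[0,0,-10],[0,0,-10],[0,0,-10],[0,0,-10],[0,0,-10],[0,0,-10],[0,0,-10],[0,0,-10]], "squeeze": 40}}

```text
time: 1.4
tool_pos: [0.3405, 0.0812, 0.3006]
orientation: [1.879, 1.565, 1.576]
ft_force: [1.0, 1.3, -0.3]
gripper_width: 0.0851
```

```bash
cat > st.py <<'E'
from bench import env
import numpy as np
from scipy.spatial.transform import Rotation as Ro
s=env.sense();R=Ro.from_euler('xyz',s['orientation']).as_matrix()
print("t",round(s['time'],2),"tcp",(s['tool_pos']*1000).round(1),"jaw yaw",np.degrees(np.arctan2(R[1,2],R[0,2])).round(2),"x",R[:,0].round(3),"q",s['qpos'].round(2),"F",s['ft_force'].round(1),"w",round(s['gripper_width']*1000,1))
E
python3 st.py
```

```text
t 1.4 tcp [340.5  81.2 300.6] jaw yaw -17.35 x [-0.     0.006 -1.   ] q [-0.92 -0.12  0.51  2.22  0.06  1.02 -0.74] F [ 1.   1.3 -0.3] w 85.1
```

Call:
{"name": "apply_moves", "arguments": {"gripper": [100,100,100,100,100,100,100,100,100,100], "travel": [[20,-54,0],[20,-54,0],[20,-54,0],[20,-54,0],[20,-54,0],[20,-54,0],[20,-54,0],[20,-53,-40],[0,0,-50],[0,0,-20]], "rotation": [[0,0,-8.6],[0,0,-8.6],[0,0,-8.6],[0,0,-8.6],[0,0,-8.6],[0,0,-8.6],[0,0,-8.6],[0,0,-8.6],[0,0,0],[0,0,0]]}}

```text
time: 2.65
tool_pos: [0.5036, -0.362, 0.1935]
orientation: [1.144, 1.557, -0.401]
ft_force: [1.0, -0.4, 0.6]
gripper_width: 0.0853
```

```bash
python3 st.py
python3 - <<'E'
from h import *
grab("wrist","w1")
E
```

```text
t 2.65 tcp [ 503.6 -362.   193.5] jaw yaw -88.52 x [ 0.012 -0.005 -1.   ] q [-0.05  0.66  0.89  1.77 -0.61  0.99 -0.47] F [ 1.  -0.4  0.6] w 85.3
```

View pics/w1.png

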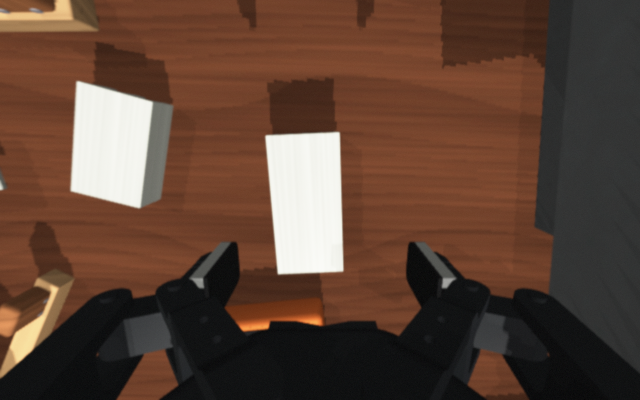

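The wrist view shows the sink centred near (305,205), slightly turned, with sink3 clear on the left. I overshot y by 12 mm and yaw by 2.6°.

Run:
```python
from h import *
f=load("w1");P=cloud(f);x,y,z=P[...,0],P[...,1],P[...,2]
m=(x>.42)&(x<.6)&(y>-.43)&(y<-.27)&(z>.034)&(z<.047)
print(cv2.minAreaRect(P[m][:,:2].astype(np.float32)),z[m].mean())
```

```text
((0.5037474036216736, -0.3505313992500305), (0.12038969248533249, 0.0582289919257164), 3.921895742416382) 0.0404023106903459
```

Call:
{"name": "apply_moves", "arguments": {"gripper": [100,100,100,100,100,100,100,100,100,100], "travel": [[0,12,0],[0,0,-20],[0,0,-20],[0,0,-20],[0,0,-10],[0,0,0],[0,0,0],[0,0,0],[0,0,0],[0,0,0]], "rotation": [[0.3,0.7,2.6],[0,0,0],[0,0,0],[0,0,0],[0,0,0],[0,0,0],[0,0,0],[0,0,0],[0,0,0],[0,0,0]]}}

```text
time: 3.95
tool_pos: [0.5058, -0.3482, 0.1231]
orientation: [1.31, 1.565, -0.182]
ft_force: [-1.2, -0.2, -0.1]
gripper_width: 0.0856
```

```bash
python3 st.py
```

```text
t 3.95 tcp [ 505.8 -348.2  123.1] jaw yaw -85.52 x [ 0.006 -0.001 -1.   ] q [-0.02  0.73  0.8   1.82 -0.68  0.88 -0.38] F [-1.2 -0.2 -0.1] w 85.6
```

Call:
{"name": "apply_moves", "arguments": {"gripper": [100,100,100,100,60,50,50,50,50,50], "travel": [[-2,-2,-20],[0,0,-20],[0,0,-3],[0,0,0],[0,0,0],[0,0,0],[0,0,0],[0,0,0],[0,0,0],[0,0,0]], "rotation": [[0,0.3,-0.5],[0,0,0],[0,0,0],[0,0,0],[0,0,0],[0,0,0],[0,0,0],[0,0,0],[0,0,0],[0,0,0]], "squeeze": 40}}

```text
time: 5.2
tool_pos: [0.5033, -0.3498, 0.0767]
orientation: [-0.957, 1.57, -2.459]
ft_force: [0.3, 0.8, -1.8]
gripper_width: 0.0575
```

```bash
python3 st.py
python3 - <<'E'
from h import *
grab("wrist","w2")
E
```

```text
t 5.2 tcp [ 503.3 -349.8   76.7] jaw yaw -86.04 x [-0.001 -0.001 -1.   ] q [ 0.02  0.8   0.75  1.84 -0.74  0.81 -0.35] F [ 0.3  0.8 -1.8] w 57.5
```

View pics/w2.png

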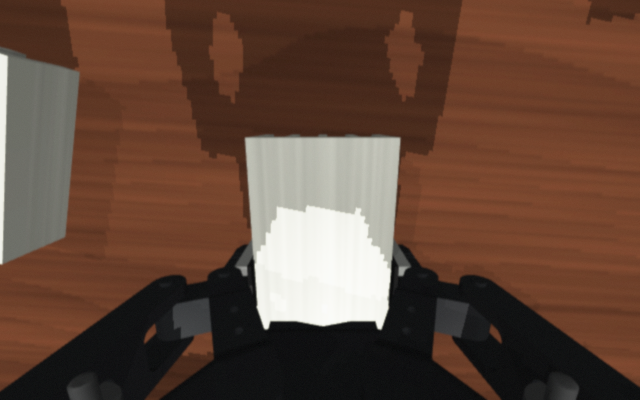

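Grasp confirmed: width 57.5 mm and centred. Lifting now.

Call:
{"name": "apply_moves", "arguments": {"gripper": [50,50,50,50,50,50,50,50,50,50], "travel": [[0,0,20],[0,0,35],[0,0,40],[0,15,35],[2,30,20],[2,40,0],[2,40,0],[2,40,0],[2,40,0],[2,40,0]], "rotation": [[0,0,0],[0,0,0],[0,0,0],[0,0,5],[0,0,9],[0,0,9],[0,0,9],[0,0,9],[0,0,9],[0,0,9]], "squeeze": 60}}

```text
time: 6.5
tool_pos: [0.5104, -0.1033, 0.242]
orientation: [0.058, 1.564, -0.395]
ft_force: [0.3, 0.2, -3.0]
gripper_width: 0.0575
```

```bash
python3 st.py
```

```text
t 6.5 tcp [ 510.4 -103.3  242. ] jaw yaw -25.92 x [ 0.007 -0.003 -1.   ] q [-0.46  0.35  0.72  1.96 -0.29  0.93 -0.06] F [ 0.3  0.2 -3. ] w 57.5
```

Call:
{"name": "apply_moves", "arguments": {"gripper": [50,50,50,50,50,50,50,50,50,50], "travel": [[2,36,0],[2,34,0],[2,32,0],[2,27,0],[1,8,-20],[0,0,-30],[0,0,-25],[0,0,-15],[0,0,0],[0,0,0]], "rotation": [[0,0,8.5],[0,0,8.5],[0.2,0.4,8],[0,0,7],[0,0,0],[0,0,0],[0,0,0],[0,0,0],[0,0,0],[0,0,0]]}}

```text
time: 7.75
tool_pos: [0.5186, 0.0377, 0.1606]
orientation: [0.519, 1.561, 0.645]
ft_force: [0.4, -0.6, -3.6]
gripper_width: 0.0572
```

```bash
python3 st.py
cat > bed.py <<'E'
import sys
from h import *
tag=sys.argv[1]
for n in ["top","side"]:
    f=grab(n,n+tag);P=cloud(f);x,y,z=P[...,0],P[...,1],P[...,2]
    box=lambda a,b,c,d,e,g:(x>a)&(x<b)&(y>c)&(y<d)&(z>e)&(z<g)
    lo,hi=float(sys.argv[2]),float(sys.argv[3])
    m=box(.44,.6,-.06,.12,lo,hi)&(f["image"].min(-1)>90)
    if m.sum()>20:
        print(n,m.sum(),"z",np.median(z[m]).round(4),cv2.minAreaRect(P[m][:,:2].astype(np.float32)))
    m=box(.47,.6,-.07,.10,.048,.058)
    print("  ribs",m.sum(),P[m].mean(0) if m.any() else "")
E
python3 bed.py a .098 .12
```

```text
t 7.75 tcp [518.6  37.7 160.6] jaw yaw 7.2 x [ 0.008  0.006 -1.   ] q [-0.55  0.44  0.49  2.02 -0.31  0.74  0.26] F [ 0.4 -0.6 -3.6] w 57.2
  ribs 82 [ 0.52815182 -0.0424432   0.0533634 ]
side 231 z 0.1095 ((0.508856475353241, 0.054794877767562866), (0.07850339263677597, 0.16862429678440094), 21.21395492553711)
  ribs 269 [ 0.52662365 -0.01759586  0.05254411]
```

View pics/sidea.png

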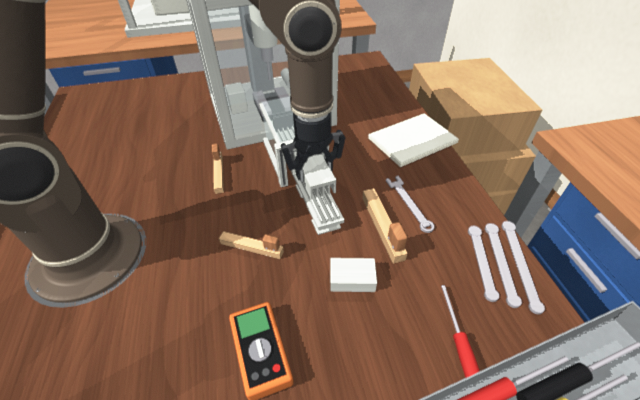

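View pics/topa.png

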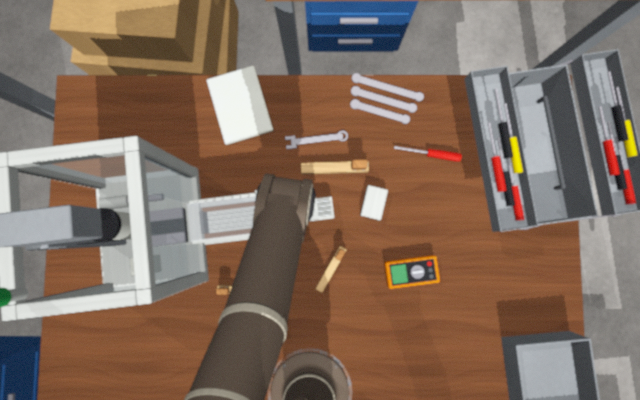

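The side view shows the sink held over the bed at (320,175), and the rib ends at (325,215). I'll check the lateral alignment with the wrist camera.

Run:
```python
from h import *
f=grab("wrist","w3")
P=cloud(f);x,y,z=P[...,0],P[...,1],P[...,2]
a=np.radians(7.05);d=np.array([-np.sin(a),np.cos(a)]);l=np.array([-np.cos(a),-np.sin(a)]);o=np.array([.5088,.1202])
X=(P[...,:2]-o)@d;Y=(P[...,:2]-o)@l
m=(z>.034)&(z<.047)&(abs(Y)<.045)&(X<.0)&(X>-.19)
print("floor",m.sum());
for xx in np.arange(-.18,0,.01):
    q=Y[m&(abs(X-xx)<.005)]
    if len(q)>8: print("  floor",round(xx,3),q.min().round(4),q.max().round(4),((q.min()+q.max())/2).round(4))
m=(z>.1)&(z<.135)&(abs(Y)<.05)&(X<-.01)
for xx in np.arange(-.18,0,.01):
    q=Y[m&(abs(X-xx)<.005)]
    if len(q)>8: print("  sink",round(xx,3),q.min().round(4),q.max().round(4),((q.min()+q.max())/2).round(4))
```

```text
floor 2680
  floor -0.03 -0.032 0.0292 -0.0014
  floor -0.02 -0.0326 0.0292 -0.0017
  floor -0.01 -0.0328 0.0294 -0.0017
  sink -0.11 -0.0268 0.027 0.0001
  sink -0.1 -0.0286 0.0291 0.0003
  sink -0.09 -0.0288 0.0293 0.0003
  sink -0.08 -0.0465 0.0496 0.0016
  sink -0.07 -0.0413 0.0429 0.0008
  sink -0.06 -0.0288 0.0295 0.0003
  sink -0.05 -0.0287 0.0296 0.0004
  sink -0.04 -0.0287 0.0297 0.0005
  sink -0.03 -0.0287 0.0297 0.0005
  sink -0.02 -0.0284 0.0295 0.0006
```

View pics/w3.png

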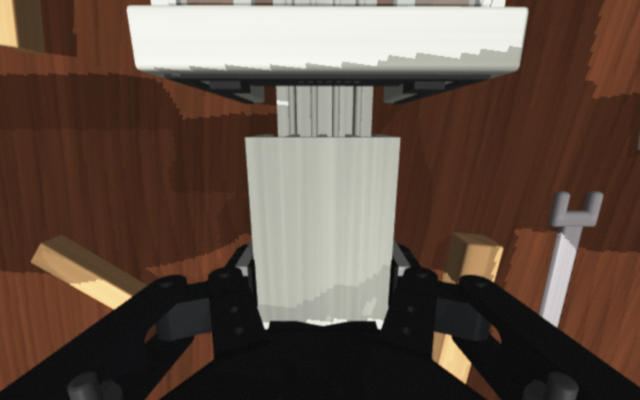

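```bash
cat > rel.py <<'E'
from h import *
import sys
a=np.radians(7.05);d=np.array([-np.sin(a),np.cos(a)]);l=np.array([-np.cos(a),-np.sin(a)]);o=np.array([.5088,.1202])
def run(f,zl,zh,xs):
    P=cloud(f);z=P[...,2];X=(P[...,:2]-o)@d;Y=(P[...,:2]-o)@l
    for nm,m in [("bed",(z>.036)&(z<.058)&(abs(Y)<.045)&(X<-.15)&(X>-.19)),("face",(z>zl)&(z<zh)&(abs(Y)<.045)&(X<xs+.02)&(X>xs-.012))]:
        if m.sum()<10: print(nm,m.sum());continue
        print(nm,m.sum(),"Y",np.percentile(Y[m],[0,2,98,100]).round(4),"mid",((np.percentile(Y[m],1)+np.percentile(Y[m],99))/2).round(4),"X",np.percentile(X[m],[1,50,99]).round(4),"z",np.percentile(z[m],[1,99]).round(3))
if __name__=="__main__":
    for t in sys.argv[4:]: print(t);run(load(t),*map(float,sys.argv[1:4]))
E
python3 rel.py .088 .128 -.143 sidea topa
python3 - <<'E'
from h import *
f=load("sidea");cv2.imwrite("pics/crop1.png",cv2.resize(f["image"][130:245,270:370,::-1],None,fx=6,fy=5,interpolation=cv2.INTER_NEAREST))
E
```

```text
sidea
bed 411 Y [-0.0332 -0.0308  0.0289  0.0297] mid -0.0013 X [-0.187  -0.1716 -0.1503] z [0.037 0.056]
face 408 Y [-0.0286 -0.0271  0.0295  0.0297] mid 0.0009 X [-0.1429 -0.1385 -0.1232] z [0.089 0.126]
topa
bed 270 Y [-0.0304 -0.0293  0.0303  0.0315] mid 0.0007 X [-0.1876 -0.169  -0.1505] z [0.036 0.057]
face 73 Y [-0.0243 -0.0201  0.0314  0.0315] mid 0.0047 X [-0.1434 -0.1383 -0.1249] z [0.097 0.127]
```

View pics/crop1.png

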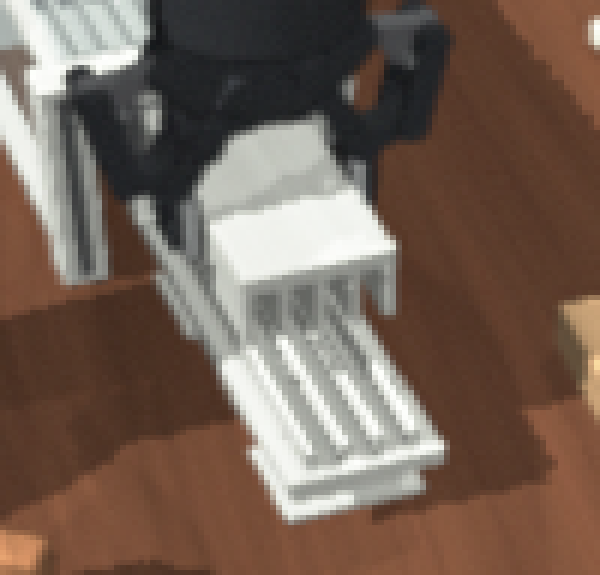

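All three views put the bed about 1.9 mm further to the cell's right than the sink. I'll shift, level and descend part-way.

Call:
{"name": "apply_moves", "arguments": {"gripper": [50,50,50,50,50,50,50,50,50,50], "travel": [[2,0,0],[0,0,-10],[0,0,-10],[0,0,0],[0,0,0],[0,0,0],[0,0,0],[0,0,0],[0,0,0],[0,0,0]], "rotation": [[-0.3,0.5,0],[0,0,0],[0,0,0],[0,0,0],[0,0,0],[0,0,0],[0,0,0],[0,0,0],[0,0,0],[0,0,0]]}}

```text
time: 9.15
tool_pos: [0.5212, 0.0381, 0.1398]
orientation: [1.359, 1.57, 1.485]
ft_force: [-0.3, 0.1, -5.0]
gripper_width: 0.0572
```

```bash
python3 st.py
python3 - <<'E'
from h import *
f=grab("side","sideb");g=grab("wrist","w4")
cv2.imwrite("pics/crop2.png",cv2.resize(f["image"][130:245,270:370,::-1],None,fx=6,fy=5,interpolation=cv2.INTER_CUBIC))
E
python3 rel.py .07 .108 -.143 sideb
```

```text
t 9.15 tcp [521.2  38.1 139.8] jaw yaw 7.23 x [ 0.     0.001 -1.   ] q [-0.53  0.48  0.47  2.02 -0.33  0.71  0.27] F [-0.3  0.1 -5. ] w 57.2
sideb
bed 413 Y [-0.0328 -0.031   0.0288  0.03  ] mid -0.0013 X [-0.1874 -0.1725 -0.1507] z [0.036 0.056]
face 384 Y [-0.0307 -0.0302  0.0274  0.0279] mid -0.0014 X [-0.1435 -0.1381 -0.1232] z [0.071 0.105]
```

View pics/crop2.png

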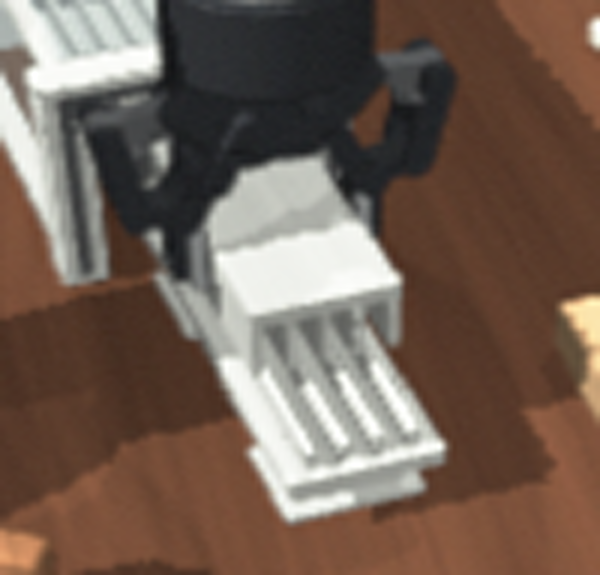

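The fins line up with the gaps, with mids at -1.3 and -1.4 mm. Lowering gently.

Call:
{"name": "apply_moves", "arguments": {"gripper": [50,50,50,50,50,50,50,50,50,50], "travel": [[0,0,-5],[0,0,-5],[0,0,-4],[0,0,0],[0,0,0],[0,0,0],[0,0,0],[0,0,0],[0,0,0],[0,0,0]], "rotation": [[0,0,-0.1],[0,0,0],[0,0,0],[0,0,0],[0,0,0],[0,0,0],[0,0,0],[0,0,0],[0,0,0],[0,0,0]]}}

```text
time: 10.5
tool_pos: [0.5212, 0.0381, 0.1248]
orientation: [1.362, 1.57, 1.487]
ft_force: [-0.5, -0.9, -3.7]
gripper_width: 0.0571
```

```bash
python3 st.py
```

```text
t 10.5 tcp [521.2  38.1 124.8] jaw yaw 7.12 x [ 0.     0.001 -1.   ] q [-0.52  0.51  0.46  2.03 -0.35  0.68  0.29] F [-0.5 -0.9 -3.7] w 57.1
```

Call:
{"name": "apply_moves", "arguments": {"gripper": [50,50,50,50,50,50,50,50,50,50], "travel": [[0,0,-4],[0,0,-3],[0,0,-1],[0,0,0],[0,0,0],[0,0,0],[0,0,0],[0,0,0],[0,0,0],[0,0,0]], "rotation": [[0,0,0],[0,0,0],[0,0,0],[0,0,0],[0,0,0],[0,0,0],[0,0,0],[0,0,0],[0,0,0],[0,0,0]]}}

```text
time: 11.75
tool_pos: [0.5213, 0.0381, 0.1168]
orientation: [1.407, 1.569, 1.532]
ft_force: [-1.0, 0.4, -2.2]
gripper_width: 0.0574
```

```bash
python3 st.py
```

```text
t 11.75 tcp [521.3  38.1 116.8] jaw yaw 7.12 x [ 0.     0.002 -1.   ] q [-0.51  0.52  0.45  2.04 -0.36  0.66  0.3 ] F [-1.   0.4 -2.2] w 57.4
```

Call:
{"name": "apply_moves", "arguments": {"gripper": [100,100,100,100,100,100,100,100,100,100], "travel": [[0,0,0],[0,0,0],[0,0,0],[0,0,0],[0,0,0],[0,0,15],[0,0,25],[0,0,30],[0,0,30],[0,0,20]], "rotation": [[0,0,0],[0,0,0],[0,0,0],[0,0,0],[0,0,0],[0,0,0],[0,0,0],[0,0,0],[0,0,0],[0,0,0]]}}

```text
time: 13.0
tool_pos: [0.5216, 0.0373, 0.2436]
orientation: [0.571, 1.569, 0.694]
ft_force: [0.5, 0.6, 0.0]
gripper_width: 0.0858
```

```bash
python3 st.py
python3 - <<'E'
from h import *
f=grab("side","sidec");g=grab("wrist","w5")
cv2.imwrite("pics/crop3.png",cv2.resize(f["image"][100:245,250:370,::-1],None,fx=5,fy=4,interpolation=cv2.INTER_CUBIC))
a=np.radians(7.05);d=np.array([-np.sin(a),np.cos(a)]);l=np.array([-np.cos(a),-np.sin(a)]);o=np.array([.5103,.1204])
for q in (f,g):
    P=cloud(q);z=P[...,2];X=(P[...,:2]-o)@d;Y=(P[...,:2]-o)@l
    m=(z>.070)&(z<.09)&(abs(Y)<.045)&(X<-.01)&(X>-.19)&(q["image"].min(-1)>80)
    print(m.sum(),np.percentile(z[m],[5,50,95]),cv2.minAreaRect(np.c_[X[m],Y[m]].astype(np.float32)))
E
```

```text
t 13.0 tcp [521.6  37.3 243.6] jaw yaw 7.03 x [ 0.001  0.001 -1.   ] q [-0.61  0.33  0.56  1.94 -0.22  0.93  0.18] F [0.5 0.6 0. ] w 85.8
1019 [0.07466104 0.0800214  0.0818714 ] ((-0.08215416967868805, 0.0002988148480653763), (0.12350424379110336, 0.058941252529621124), 0.07331131398677826)
8815 [0.07936702 0.08046692 0.08152764] ((-0.08352594822645187, -0.0006220024079084396), (0.1197817325592041, 0.058212146162986755), 0.05917036160826683)
```

View pics/crop3.png

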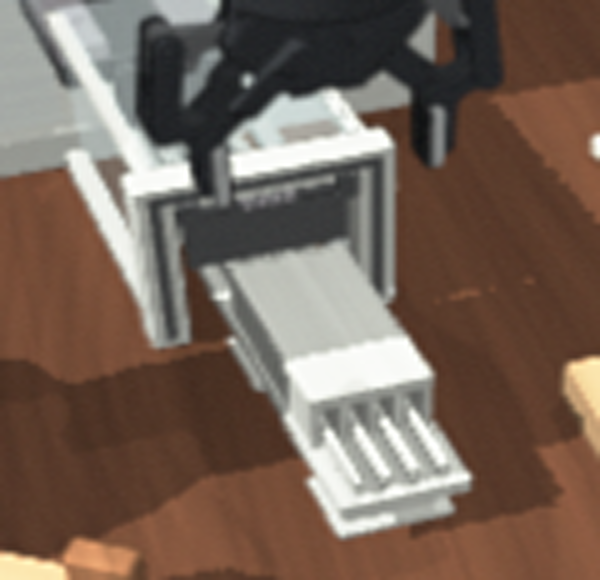

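View pics/w5.png

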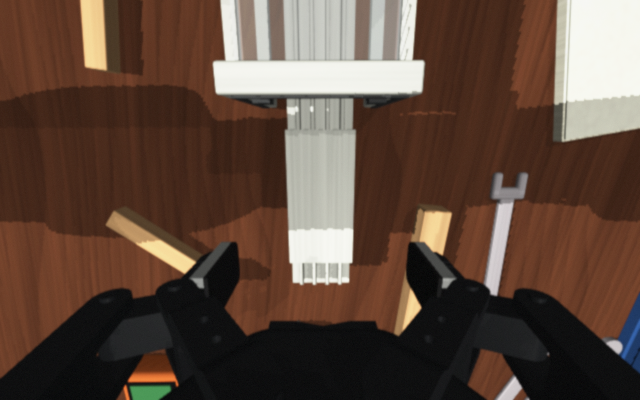

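The sink is seated: top at 80 mm, x -82.5 mm, y ~0, flap shut. Now the stick.

Call:
{"name": "apply_moves", "arguments": {"gripper": [100,100,100,100,100,100,100,100,100,100], "travel": [[30,-40,0],[33,-44,0],[33,-44,0],[28,-38,0],[8,-10,0],[0,0,-25],[0,0,-10],[0,0,0],[0,0,0],[0,0,0]], "rotation": [[0,0,-2],[0,0,-2],[0,0,-1],[0,0,0],[0,0,0],[0,0,0],[0,0,0],[0,0,0],[0,0,0],[0,0,0]]}}

```text
time: 14.35
tool_pos: [0.6559, -0.1392, 0.2085]
orientation: [1.085, 1.565, 1.125]
ft_force: [0.7, -0.4, 0.8]
gripper_width: 0.0853
```

```bash
python3 st.py
python3 - <<'E'
from h import *
f=grab("wrist","w6")
P=cloud(f);x,y,z=P[...,0],P[...,1],P[...,2]
box=lambda a,b,c,d,e,g:(x>a)&(x<b)&(y>c)&(y<d)&(z>e)&(z<g)
for m in (box(.62,.7,-.19,.05,.02,.034),box(.62,.7,-.19,.05,.066,.08)):
    print(m.sum(),z[m].mean() if m.any() else 0,cv2.minAreaRect(P[m][:,:2].astype(np.float32)) if m.any() else 0)
E
```

```text
t 14.35 tcp [ 655.9 -139.2  208.5] jaw yaw 2.31 x [ 0.003  0.005 -1.   ] q [-0.22  0.62  0.55  1.6  -0.37  1.02  0.48] F [ 0.7 -0.4  0.8] w 85.3
6443 0.02843968985614425 ((0.6549937725067139, -0.07509254664182663), (0.030058937147259712, 0.19211463630199432), 1.8995239734649658)
1636 0.07358537966158778 ((0.6570714712142944, -0.14184114336967468), (0.02402469702064991, 0.04391845688223839), 1.717010498046875)
```

View pics/w6.png

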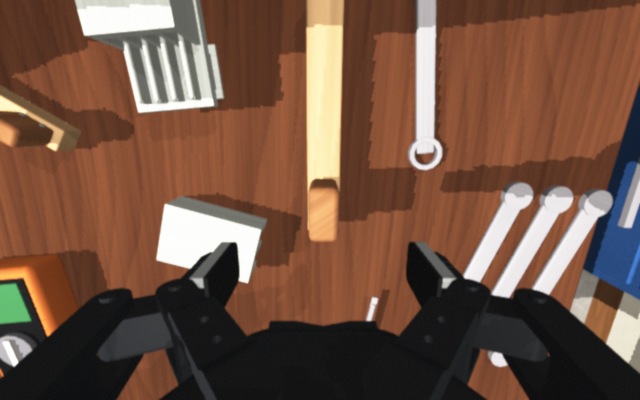

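The handle is at pixel (322,210), which is world (656.5,-141.7), top at 73.6 mm, yaw 1.9°. Descending with a narrower opening, then closing.

Call:
{"name": "apply_moves", "arguments": {"gripper": [60,60,60,60,60,60,60,60,60,60], "travel": [[0,-2,0],[0,0,-15],[0,0,-25],[0,0,-25],[0,0,-20],[0,0,-10],[0,0,0],[0,0,0],[0,0,0],[0,0,0]], "rotation": [[-0.3,0.2,-0.4],[0,0,0],[0,0,0],[0,0,0],[0,0,0],[0,0,0],[0,0,0],[0,0,0],[0,0,0],[0,0,0]]}}

```text
time: 15.65
tool_pos: [0.6566, -0.1416, 0.1103]
orientation: [-0.319, 1.568, -0.287]
ft_force: [-0.7, 0.6, -0.0]
gripper_width: 0.0514
```

```bash
python3 st.py
```

```text
t 15.65 tcp [ 656.6 -141.6  110.3] jaw yaw 1.89 x [ 0.002 -0.001 -1.   ] q [-0.19  0.74  0.49  1.66 -0.44  0.85  0.52] F [-0.7  0.6 -0. ] w 51.4
```

Call:
{"name": "apply_moves", "arguments": {"gripper": [20,15,15,15,15,15,15,15,15,15], "travel": [[0,0,0],[0,0,0],[0,0,0],[0,0,0],[0,0,0],[0,0,0],[0,0,20],[0,0,30],[0,0,30],[0,0,20]], "rotation": [[0,0,0],[0,0,0],[0,0,0],[0,0,0],[0,0,0],[0,0,0],[0,0,0],[0,0,0],[0,0,0],[0,0,0]], "squeeze": 80}}

```text
time: 16.9
tool_pos: [0.6558, -0.1418, 0.2159]
orientation: [-0.811, 1.569, -0.779]
ft_force: [-0.3, 1.1, -1.2]
gripper_width: 0.0235
```

```bash
python3 st.py
python3 - <<'E'
from h import *
f=grab("side","sided");P=cloud(f);x,y,z=P[...,0],P[...,1],P[...,2]
hsv=cv2.cvtColor(f["image"],cv2.COLOR_RGB2HSV)
m=(x>.6)&(x<.72)&(y>-.2)&(y<.06)&(z>.1)&(z<.16)&(hsv[...,1]>70)
p=P[m];print(m.sum(),cv2.minAreaRect(p[:,:2].astype(np.float32)))
A=np.c_[p[:,1],np.ones(len(p))]
for ys in (-.12,-.06,0.02): 
    q=p[abs(p[:,1]-ys)<.01]; print(ys,np.percentile(q[:,2],[5,50,95]).round(4))
E
```

```text
t 16.9 tcp [ 655.8 -141.8  215.9] jaw yaw 1.85 x [ 0.001 -0.001 -1.   ] q [-0.23  0.62  0.56  1.6  -0.37  1.03  0.47] F [-0.3  1.1 -1.2] w 23.5
946 ((0.650008499622345, -0.07236375659704208), (0.05020853504538536, 0.20045293867588043), 4.046991348266602)
-0.12 [0.108  0.1206 0.1323]
-0.06 [0.1106 0.1286 0.1341]
0.02 [0.113  0.1323 0.1338]
```

View pics/sided.png

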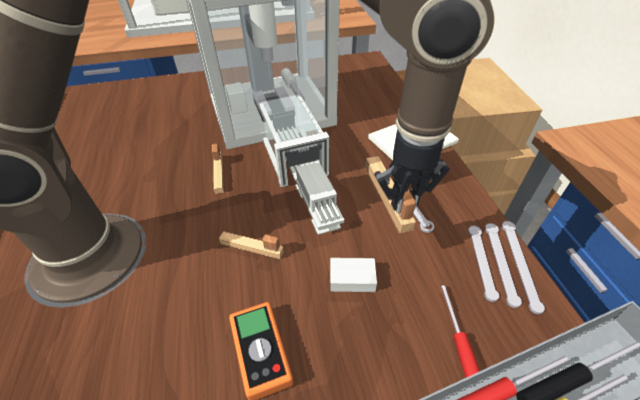

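The stick is held level, with its bar top at 132–134 mm along its length as expected. Moving it behind the sink.

Call:
{"name": "apply_moves", "arguments": {"gripper": [15,15,15,15,15,15,15,15,15,15], "travel": [[-22,-15,0],[-28,-19,0],[-28,-19,0],[-20,-13,0],[-5,-3,0],[0,0,-12],[0,0,-12],[0,0,0],[0,0,0],[0,0,0]], "rotation": [[0,0,2],[0,0,2],[0,0,1.2],[0,0,0],[0,0,0],[0,0,0],[0,0,0],[0,0,0],[0,0,0],[0,0,0]]}}

```text
time: 18.2
tool_pos: [0.5541, -0.2099, 0.1962]
orientation: [-0.203, 1.56, -0.072]
ft_force: [0.2, -0.1, -1.7]
gripper_width: 0.0233
```

```bash
cat >> st.py <<'E'
o=np.array([.5103,.1204]);a=np.radians(7.05);d=np.array([-np.sin(a),np.cos(a)]);l=np.array([-np.cos(a),-np.sin(a)])
p=s['tool_pos'][:2]-o;print("cell X %.1f Y %.1f  stick front X %.1f"%(p@d*1e3,p@l*1e3,p@d*1e3+170))
E
python3 st.py
```

```text
t 18.2 tcp [ 554.1 -209.9  196.2] jaw yaw 7.5 x [ 0.01  -0.001 -1.   ] q [-0.12  0.51  0.55  1.82 -0.33  0.89  0.71] F [ 0.2 -0.1 -1.7] w 23.3
cell X -333.2 Y -2.9  stick front X -163.2
```

Call:
{"name": "apply_moves", "arguments": {"gripper": [15,15,15,15,15,15,15,15,15,15], "travel": [[-3,0,0],[0,0,-12],[0,0,-10],[0,0,-6],[0,0,0],[0,0,0],[0,0,0],[0,0,0],[0,0,0],[0,0,0]], "rotation": [[0,0.6,-0.4],[0,0,0],[0,0,0],[0,0,0],[0,0,0],[0,0,0],[0,0,0],[0,0,0],[0,0,0],[0,0,0]]}}

```text
time: 19.45
tool_pos: [0.5512, -0.21, 0.1669]
orientation: [-1.399, 1.57, -1.275]
ft_force: [0.2, 0.4, -1.4]
gripper_width: 0.0236
```

```bash
python3 st.py
python3 - <<'E'
from h import *
f=grab("side","sidee")
cv2.imwrite("pics/crop4.png",cv2.resize(f["image"][120:300,230:400,::-1],None,fx=4,fy=3.3,interpolation=cv2.INTER_CUBIC))
E
```

```text
t 19.45 tcp [ 551.2 -210.   166.9] jaw yaw 7.08 x [ 0.    -0.001 -1.   ] q [-0.1   0.55  0.53  1.85 -0.36  0.84  0.73] F [ 0.2  0.4 -1.4] w 23.6
cell X -332.9 Y -0.1  stick front X -162.9
```

View pics/crop4.png

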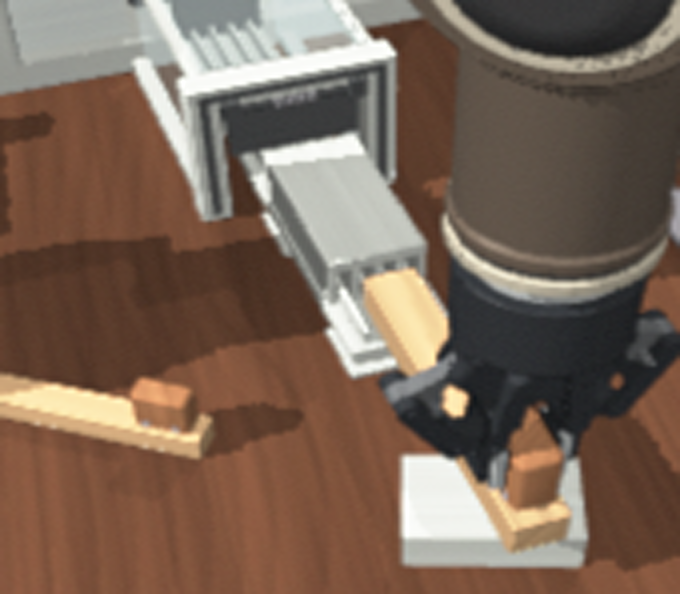

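The stick's front face sits just behind the sink's rear and on the centre line. Pushing.

Call:
{"name": "apply_moves", "arguments": {"gripper": [15,15,15,15,15,15,15,15,15,15], "travel": [[-1,8,-1],[-1.5,12,0],[-1.5,12,0],[-1.5,12,0],[-1.5,12,0],[-1.5,12,0],[-1.5,12,0],[-1.5,12,0],[-1.5,12,0],[-1.5,12,0]], "rotation": [[0,0,0],[0,0,0],[0,0,0],[0,0,0],[0,0,0],[0,0,0],[0,0,0],[0,0,0],[0,0,0],[0,0,0]]}}

```text
time: 20.75
tool_pos: [0.537, -0.0963, 0.1687]
orientation: [-1.157, 1.552, -1.039]
ft_force: [0.3, -6.3, -1.4]
gripper_width: 0.0228
```

```bash
python3 st.py
python3 - <<'E'
from h import *
f=grab("side","sidef")
cv2.imwrite("pics/crop5.png",cv2.resize(f["image"][80:260,230:400,::-1],None,fx=4,fy=3.3,interpolation=cv2.INTER_CUBIC))
E
```

```text
t 20.75 tcp [537.  -96.3 168.7] jaw yaw 6.76 x [ 0.009 -0.016 -1.   ] q [-0.34  0.47  0.55  1.96 -0.32  0.78  0.51] F [ 0.3 -6.3 -1.4] w 22.8
cell X -218.4 Y 0.1  stick front X -48.4
```

View pics/crop5.png

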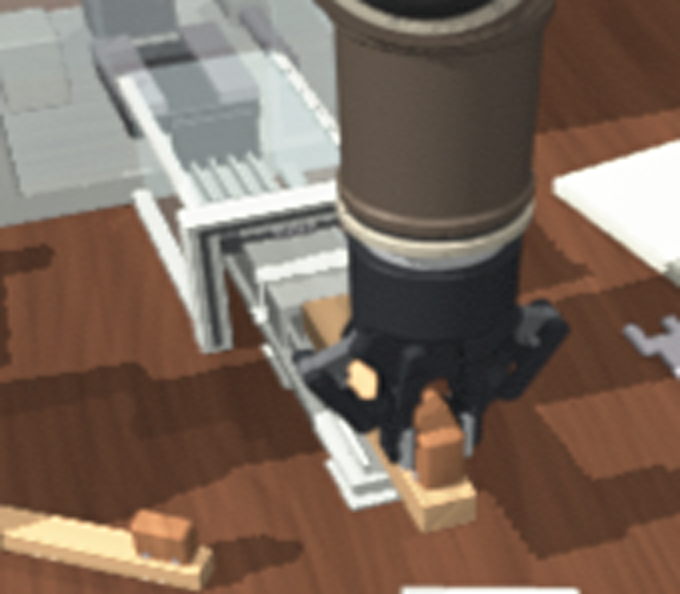

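Call:
{"name": "apply_moves", "arguments": {"gripper": [15,15,15,15,15,15,15,15,15,15], "travel": [[-1,8,-2],[-1.2,10,0],[-1.2,10,0],[-1.2,10,0],[-1.2,10,0],[-1.2,10,0],[-1.2,10,0],[-1.2,10,0],[-1,8,0],[0,0,0]], "rotation": [[0.8,0.5,0.2],[0,0,0],[0,0,0],[0,0,0],[0,0,0],[0,0,0],[0,0,0],[0,0,0],[0,0,0],[0,0,0]]}}

```text
time: 22.05
tool_pos: [0.5256, -0.0125, 0.1678]
orientation: [-1.368, 1.559, -1.25]
ft_force: [0.1, -0.9, -0.9]
gripper_width: 0.023
```

```bash
python3 st.py
python3 - <<'E'
from h import *
f=grab("side","sideg");g=grab("wrist","w7")
cv2.imwrite("pics/crop6.png",np.hstack([cv2.resize(f["image"][60:240,230:400,::-1],(380,400),interpolation=cv2.INTER_CUBIC),cv2.resize(g["image"][:,110:530,::-1],(400,400))]))
E
```

```text
t 22.05 tcp [525.6 -12.5 167.8] jaw yaw 6.75 x [ 0.004 -0.011 -1.   ] q [-0.5   0.45  0.55  2.   -0.31  0.77  0.35] F [ 0.1 -0.9 -0.9] w 23.0
cell X -133.8 Y 1.2  stick front X 36.2
```

View pics/crop6.png

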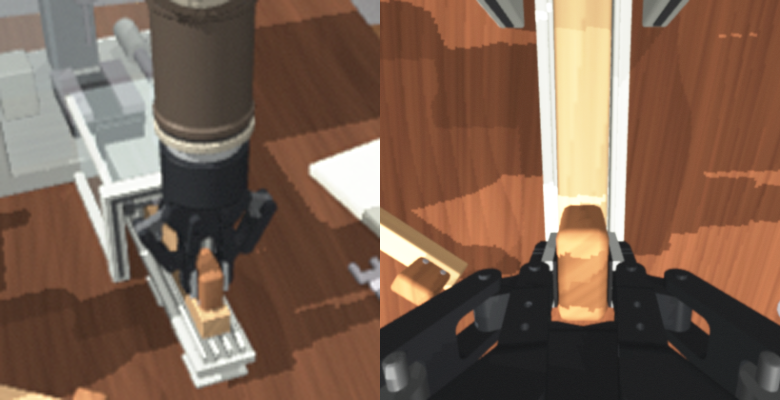

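Call:
{"name": "apply_moves", "arguments": {"gripper": [15,15,15,15,15,15,15,15,15,15], "travel": [[0,4,0],[0,4,0],[-0.5,4,0],[-0.5,3,0],[-0.5,3,0],[-0.3,2,0],[0,0,0],[0,0,0],[0,0,0],[0,0,0]], "rotation": [[0.5,0.2,0.2],[0,0,0],[0,0,0],[0,0,0],[0,0,0],[0,0,0],[0,0,0],[0,0,0],[0,0,0],[0,0,0]]}}

```text
time: 23.4
tool_pos: [0.5234, 0.0005, 0.167]
orientation: [-1.762, 1.562, -1.646]
ft_force: [1.0, -2.3, -3.4]
gripper_width: 0.023
```

```bash
python3 st.py
```

```text
t 23.4 tcp [5.234e+02 5.000e-01 1.670e+02] jaw yaw 6.62 x [-0.001 -0.009 -1.   ] q [-0.52  0.45  0.54  2.01 -0.31  0.77  0.32] F [ 1.  -2.3 -3.4] w 23.0
cell X -120.6 Y 1.7  stick front X 49.4
```

Call:
{"name": "apply_moves", "arguments": {"gripper": [15,15,15,15,15,15,15,15,15,15], "travel": [[0.5,4,0],[0,4,0],[0,4,0],[0,4,0],[0,4,0],[0,4,0],[0,4,0],[0,0,0],[0,0,0],[0,0,0]], "rotation": [[0.3,0,0.3],[0,0,0],[0,0,0],[0,0,0],[0,0,0],[0,0,0],[0,0,0],[0,0,0],[0,0,0],[0,0,0]]}}

```text
time: 24.65
tool_pos: [0.5228, 0.0111, 0.1691]
orientation: [-1.718, 1.545, -1.606]
ft_force: [-0.5, -5.3, -0.7]
gripper_width: 0.0226
```

```bash
python3 st.py
```

```text
t 24.65 tcp [522.8  11.1 169.1] jaw yaw 6.41 x [-0.001 -0.026 -1.   ] q [-0.56  0.45  0.56  2.01 -0.3   0.77  0.28] F [-0.5 -5.3 -0.7] w 22.6
cell X -110.0 Y 1.0  stick front X 60.0
```

Run:
```python
from h import *
f=grab("top","toph");g=grab("side","sideh")
cv2.imwrite("pics/crop7.png",np.hstack([cv2.resize(f["image"][170:270,170:350,::-1],(440,400),interpolation=cv2.INTER_CUBIC),cv2.resize(g["image"][60:220,220:360,::-1],(350,400),interpolation=cv2.INTER_CUBIC)]))
o=np.array([.5103,.1204]);a=np.radians(7.05);d=np.array([-np.sin(a),np.cos(a)]);l=np.array([-np.cos(a),-np.sin(a)])
for X in (.058,.118,.178): print(X,[proj(q,[*(o+X*d),.08]).round(1).tolist() for q in (f,g)])
```

```text
0.058 [[[246.2, 215.9]], [[297.0, 144.1]]]
0.118 [[[225.0, 218.4]], [[290.3, 131.0]]]
0.178 [[[203.9, 220.9]], [[284.1, 118.8]]]
```

View pics/crop7.png

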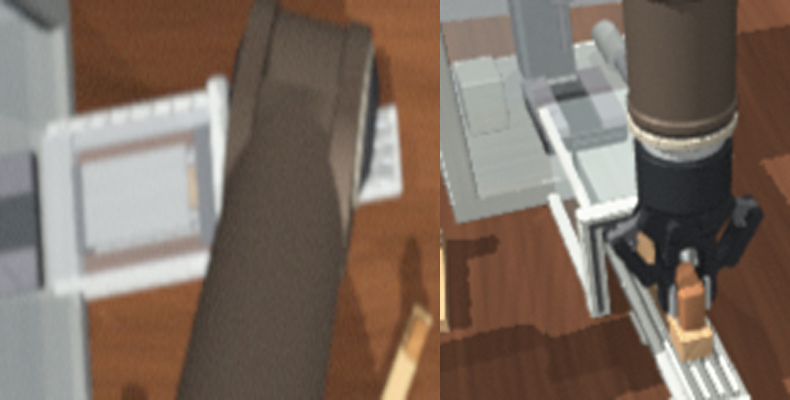

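Through the clear tunnel the top view shows the sink spanning columns 203–246.5; home is predicted as 203.9–246.2. One firmer push to confirm.

Call:
{"name": "apply_moves", "arguments": {"gripper": [15,15,15,15,15,15,15,15,15,15], "travel": [[-0.5,6,0],[-0.5,6,0],[-0.5,6,0],[-0.5,6,0],[0,0,0],[0,0,0],[0,0,0],[0,0,0],[0,0,0],[0,0,0]], "rotation": [[0.8,0,0.3],[0,0,0],[0,0,0],[0,0,0],[0,0,0],[0,0,0],[0,0,0],[0,0,0],[0,0,0],[0,0,0]]}}

```text
time: 26.0
tool_pos: [0.5219, 0.0127, 0.1721]
orientation: [-1.576, 1.532, -1.47]
ft_force: [-1.3, -5.1, 1.6]
gripper_width: 0.0231
```

```bash
python3 st.py
python3 - <<'E'
from h import *
f=grab("top","topi");g=load("toph")
cv2.imwrite("pics/crop8.png",np.hstack([cv2.resize(q["image"][185:250,185:275,::-1],(390,390),interpolation=cv2.INTER_NEAREST) for q in (g,f)]))
E
```

```text
t 26.0 tcp [521.9  12.7 172.1] jaw yaw 6.09 x [ 0.004 -0.039 -0.999] q [-0.58  0.44  0.57  2.01 -0.28  0.77  0.25] F [-1.3 -5.1  1.6] w 23.1
cell X -108.3 Y 1.7  stick front X 61.7
```

View pics/crop8.png

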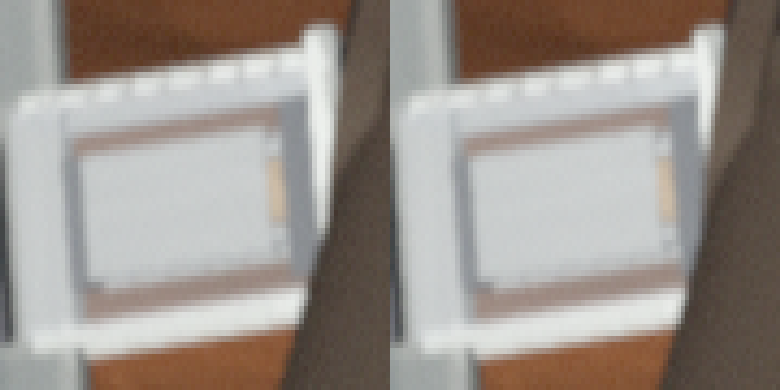

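The sink did not move between pushes (left and right crops are identical), so it is home. I'm drawing the stick back while levelling it.

Call:
{"name": "apply_moves", "arguments": {"gripper": [15,15,15,15,15,15,15,15,15,15], "travel": [[0.5,-6,0],[1.5,-10,-1],[2,-12,-1],[2,-12,-1],[2,-14,0],[2,-14,0],[2,-14,0],[2,-14,0],[2,-14,0],[2,-14,0]], "rotation": [[0,0,0],[0.7,0,0.3],[0.7,0,0.3],[0.6,0.2,0.3],[0,0,0],[0,0,0],[0,0,0],[0,0,0],[0,0,0],[0,0,0]]}}

```text
time: 27.3
tool_pos: [0.5416, -0.107, 0.1674]
orientation: [1.262, 1.565, 1.394]
ft_force: [-0.8, 0.5, -1.5]
gripper_width: 0.0231
```

```bash
python3 st.py
python3 - <<'E'
from h import *
g=grab("side","sidej");w=grab("wrist","w8")
cv2.imwrite("pics/crop9.png",np.hstack([cv2.resize(g["image"][80:260,230:400,::-1],(380,400),interpolation=cv2.INTER_CUBIC),cv2.resize(w["image"][:,110:530,::-1],(400,400))]))
E
```

```text
t 27.3 tcp [ 541.6 -107.   167.4] jaw yaw 7.61 x [ 0.001  0.006 -1.   ] q [-0.29  0.49  0.53  1.94 -0.34  0.8   0.56] F [-0.8  0.5 -1.5] w 23.1
cell X -229.5 Y -3.1  stick front X -59.5
```

View pics/crop9.png

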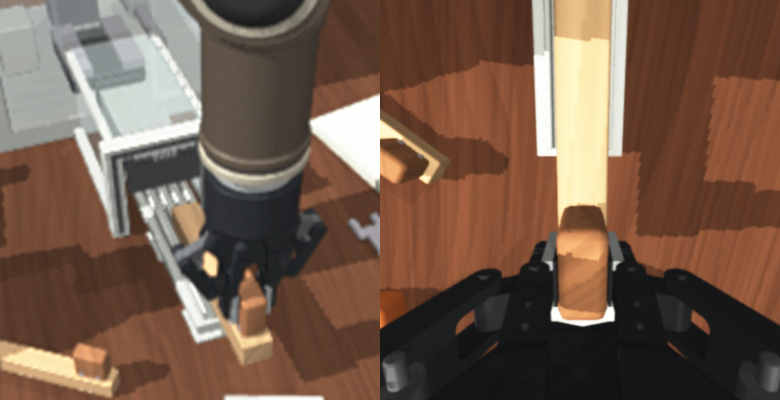

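The flap hangs shut and the stick front is clear of the mouth. Lifting and going back to its place.

Call:
{"name": "apply_moves", "arguments": {"gripper": [15,15,15,15,15,15,15,15,15,15], "travel": [[0,-5,15],[0,0,22],[15,-5,10],[28,-8,0],[30,-8,0],[26,-8,0],[10,-2,0],[0,0,0],[0,0,0],[0,0,0]], "rotation": [[0,0,0],[0,0,0],[0,0,-2],[0,0,-2],[0,0,-1.6],[0,0,0],[0,0,0],[0,0,0],[0,0,0],[0,0,0]]}}

```text
time: 28.65
tool_pos: [0.652, -0.1423, 0.2236]
orientation: [1.092, 1.562, 1.126]
ft_force: [0.0, 1.1, -1.9]
gripper_width: 0.0234
```

```bash
python3 st.py
python3 - <<'E'
from h import *
f=grab("side","sidek");P=cloud(f);x,y,z=P[...,0],P[...,1],P[...,2]
cv2.imwrite("pics/sidek.png",f["image"][...,::-1])
hsv=cv2.cvtColor(f["image"],cv2.COLOR_RGB2HSV)
m=(x>.6)&(x<.72)&(y>-.25)&(y<.06)&(z>.09)&(z<.17)&(hsv[...,1]>70)
p=P[m]
for ys in (-.17,-.12,-.06,-.03,0,0.02): 
    q=p[abs(p[:,1]-ys)<.01]; 
    if len(q):print(ys,len(q),np.percentile(q[:,2],[5,50,95]).round(4),np.percentile(q[:,0],[5,95]).round(4))
E
```

```text
t 28.65 tcp [ 652.  -142.3  223.6] jaw yaw 1.94 x [ 0.004  0.008 -1.   ] q [-0.23  0.6   0.57  1.6  -0.37  1.04  0.48] F [ 0.   1.1 -1.9] w 23.4
cell X -278.1 Y -108.4  stick front X -108.1
-0.17 317 [0.1169 0.1395 0.1667] [0.6377 0.6642]
-0.12 51 [0.1153 0.1272 0.1394] [0.6353 0.637 ]
-0.06 61 [0.1164 0.1333 0.1414] [0.6335 0.6615]
-0.03 37 [0.116  0.1285 0.1411] [0.6323 0.6507]
0 114 [0.1198 0.1402 0.1421] [0.6313 0.659 ]
0.02 94 [0.1192 0.1404 0.1422] [0.631  0.6577]
```

View pics/sidek.png

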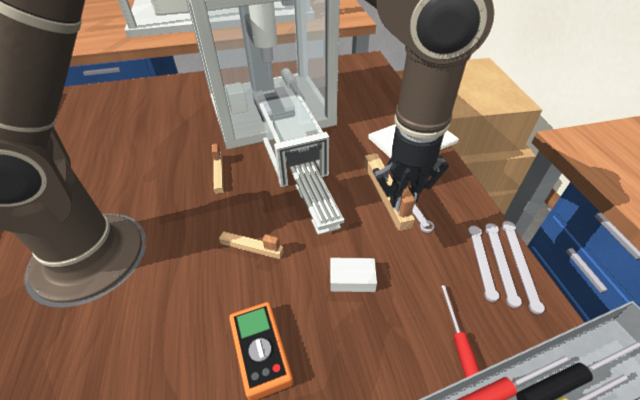

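The bed is empty, the sink is inside, and the stick is level to about 0.01 rad with its underside near 113 mm. Lowering.

Call:
{"name": "apply_moves", "arguments": {"gripper": [15,15,15,15,15,15,15,15,15,15], "travel": [[3,0,-10],[0,0,-22],[0,0,-22],[0,0,-20],[0,0,-15],[0,0,-5],[0,0,0],[0,0,0],[0,0,0],[0,0,0]], "rotation": [[-0.4,0.2,0],[0,0,0],[0,0,0],[0,0,0],[0,0,0],[0,0,0],[0,0,0],[0,0,0],[0,0,0],[0,0,0]]}}

```text
time: 29.95
tool_pos: [0.6557, -0.1418, 0.1262]
orientation: [-0.05, 1.569, -0.015]
ft_force: [0.3, -0.6, -1.4]
gripper_width: 0.0232
```

```bash
python3 st.py
```

```text
t 29.95 tcp [ 655.7 -141.8  126.2] jaw yaw 1.97 x [ 0.002 -0.    -1.   ] q [-0.2   0.72  0.51  1.66 -0.43  0.88  0.52] F [ 0.3 -0.6 -1.4] w 23.2
cell X -278.0 Y -112.1  stick front X -108.0
```

Call:
{"name": "apply_moves", "arguments": {"gripper": [15,15,15,15,15,15,15,15,15,15], "travel": [[0,0,-5],[0,0,-4],[0,0,-3],[0,0,-2],[0,0,-1],[0,0,-1],[0,0,0],[0,0,0],[0,0,0],[0,0,0]], "rotation": [[0,0,0],[0,0,0],[0,0,0],[0,0,0],[0,0,0],[0,0,0],[0,0,0],[0,0,0],[0,0,0],[0,0,0]]}}

```text
time: 31.2
tool_pos: [0.6559, -0.1419, 0.1115]
orientation: [0.349, 1.567, 0.383]
ft_force: [-1.2, -0.3, -0.2]
gripper_width: 0.0232
```

```bash
python3 st.py
```

```text
t 31.2 tcp [ 655.9 -141.9  111.5] jaw yaw 1.97 x [ 0.003  0.001 -1.   ] q [-0.19  0.74  0.5   1.66 -0.44  0.86  0.53] F [-1.2 -0.3 -0.2] w 23.2
cell X -278.2 Y -112.3  stick front X -108.2
```

Call:
{"name": "apply_moves", "arguments": {"gripper": [15,15,60,60,60,60,60,60,60,60], "travel": [[0,0,-1],[0,0,0],[0,0,0],[0,0,0],[0,0,0],[0,0,0],[0,0,20],[0,0,40],[0,0,40],[0,0,30]], "rotation": [[0,0,0],[0,0,0],[0,0,0],[0,0,0],[0,0,0],[0,0,0],[0,0,0],[0,0,0],[0,0,0],[0,0,0]]}}

```text
time: 32.45
tool_pos: [0.6549, -0.1422, 0.2461]
orientation: [0.538, 1.569, 0.571]
ft_force: [0.3, 0.4, 0.4]
gripper_width: 0.0512
```

```bash
python3 st.py
python3 - <<'E'
from h import *
for n in ("side","top","wrist"):
    f=grab(n,n+"l");P=cloud(f);x,y,z=P[...,0],P[...,1],P[...,2]
    box=lambda a,b,c,d,e,g:(x>a)&(x<b)&(y>c)&(y<d)&(z>e)&(z<g)
    for m in (box(.62,.7,-.2,.06,.02,.034),box(.62,.7,-.2,.06,.066,.08)):
        if m.sum()>10:print(n,m.sum(),z[m].mean().round(4),cv2.minAreaRect(P[m][:,:2].astype(np.float32)))
f=load("topl");g=load("sidel")
cv2.imwrite("pics/crop10.png",np.hstack([cv2.resize(f["image"][170:260,170:300,::-1],(400,400)),cv2.resize(g["image"][80:280,230:430,::-1],(400,400))]))
E
```

```text
t 32.45 tcp [ 654.9 -142.2  246.1] jaw yaw 1.9 x [ 0.001  0.001 -1.   ] q [-0.24  0.59  0.58  1.57 -0.35  1.09  0.46] F [0.3 0.4 0.4] w 51.2
cell X -278.4 Y -111.3  stick front X -108.4
side 759 0.0274 ((0.652729332447052, -0.07222894579172134), (0.031043600291013718, 0.20031216740608215), 1.9434540271759033)
side 215 0.0728 ((0.655174195766449, -0.14228202402591705), (0.023357467725872993, 0.04347125068306923), 0.7632764577865601)
top 313 0.0278 ((0.6489881873130798, -0.023147769272327423), (0.03111945651471615, 0.09524582326412201), 0.548554003238678)
wrist 5047 0.0285 ((0.6539816856384277, -0.07265809923410416), (0.030025869607925415, 0.19786792993545532), 2.068176507949829)
wrist 1220 0.0736 ((0.6564164161682129, -0.1425016224384308), (0.023794889450073242, 0.04424846172332764), 2.7282238006591797)
```

View pics/crop10.png

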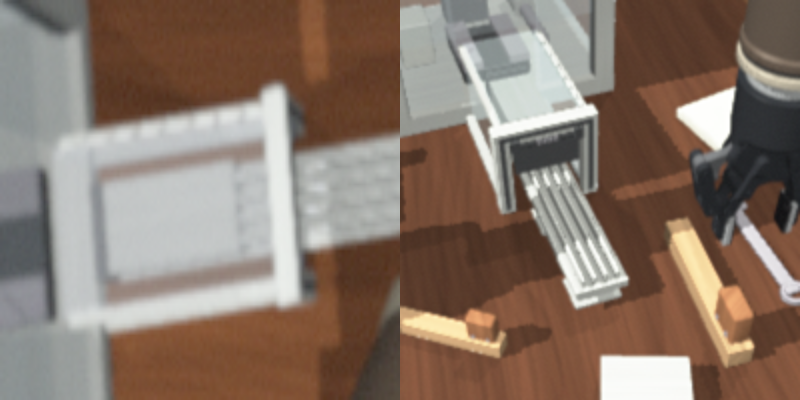

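View pics/topl.png

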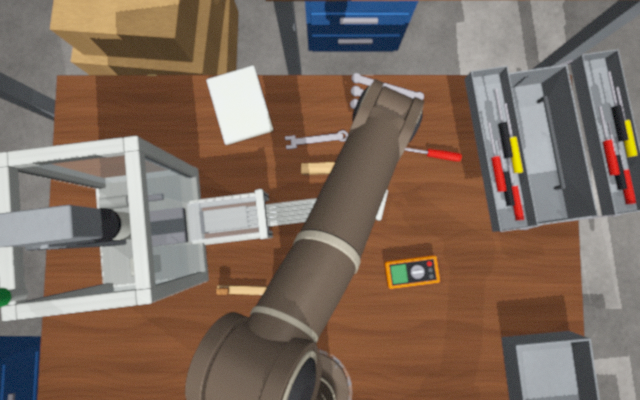

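Run:
```python
from h import *
fs=[load(n) for n in ("top0","toph","topi","topl")]
for f in fs:
    print(f["image"][222:228,196:212].mean((0,2)).round().astype(int), f["image"][205:209,236:254].mean((0,2)).round().astype(int))
f=load("topl");P=cloud(f);o=np.array([.5103,.1204]);a=np.radians(7.05);d=np.array([-np.sin(a),np.cos(a)]);l=np.array([-np.cos(a),-np.sin(a)])
X=(P[...,:2]-o)@d;Y=(P[...,:2]-o)@l
print(P[215:217,200:252:3,2].mean(0).round(3))
cv2.imwrite("pics/crop11.png",np.vstack([cv2.resize(q["image"][195:240,190:270,::-1],(520,290),interpolation=cv2.INTER_NEAREST) for q in (fs[1],fs[3])]))
```

```text
[211 211 211 204 185 165 156 149 140 137 140 154 183 204 210 209] [164 165 166 167 168 171 173 176 178 178 181 182 183 187 187 188 190 193]
[201 202 201 194 176 156 147 150 169 190 200 201 201 200 201 201] [171 172 174 176 178 180 183 183 182 175 165 163 165 160 150 144 142 142]
[204 204 203 196 177 158 150 151 172 194 201 203 203 203 203 203] [173 175 176 180 182 184 185 186 186 178 167 166 168 163 150 146 146 144]
[196 196 197 189 171 151 143 145 164 186 194 196 196 196 196 196] [166 168 169 173 176 176 179 179 178 172 161 159 166 172 173 175 176 178]
[0.127 0.13  0.127 0.128 0.13  0.129 0.128 0.129 0.128 0.125 0.126 0.127
 0.127 0.13  0.127 0.128 0.127 0.127]
```

View pics/crop11.png

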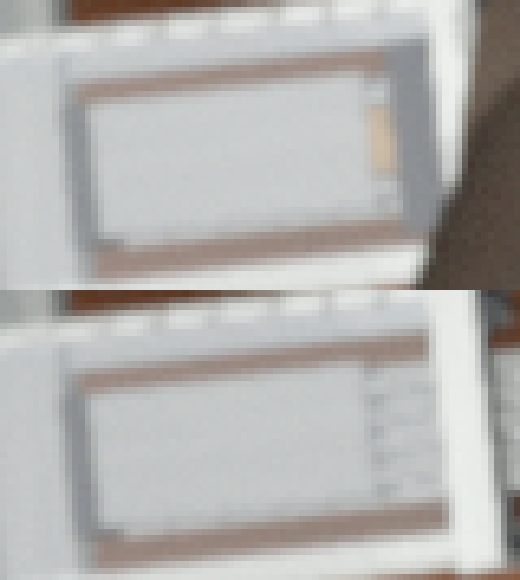

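The sink's edges are unchanged at about columns 203.5 and 246 after withdrawal, which is flush with the stop. The flap is shut and the stick lies flat (bar top 28 mm, handle top 73 mm). Handing in.

```bash
python3 -c "
from bench import env
print(env.finish_job())"
```

```text
the job is handed in; nothing more can be done
None
```

The heat sink is loaded and home, and I handed the job in at about 32.6 s of the 69 s allowed. The hand-in reports no verdict.

**What I did**
- I gripped the five-finned sink across its width (57.5 mm measured). The wrist, side and top views all showed the bed about 1.9 mm off to one side, so I corrected that before lowering. I then lowered it between the ribs and released it.
- I pushed it through the flap with the largest stick, drew the stick out, laid it back in its old place and retracted the arm.

**Last checks**
- **Seating on the bed:** sink top at 80 mm, x about -82 mm in the cell frame, y within 1 mm, flap shut.
- **Home position:** the top view through the clear guard shows the sink at image columns 203.5–246; the predicted home position is 203.9–246.2. It did not move under an extra push or when the stick was drawn out.
- **Flap:** it looks shut in the side view.
- **Stick:** bar top at 28 mm, handle top at 73 mm, handle up. The gripper is well clear above it.
- **Other objects:** I checked these only by eye. The wrench, multimeter and screwdriver look unmoved in the last pictures. The arm hides most of the other heat sink in the last top view; it looked unmoved in the earlier side views.

**Disagreements**
- The top and side views differ by about 2 mm in x, and the top view resolves only about 2.8 mm per pixel. The final gap to the stop is therefore known only to roughly 3 mm.
- During the last push the gripper tilted about 0.04 rad. I levelled it before setting the stick down.

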